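# Carry the hanging tea tray to its trivet without spilling

## Task

Lift the hanging tea tray by the beech knob at its top out of the rimmed steel coaster, carry it over to the round dark-wood trivet, and let it hang still, centred a few centimetres above the trivet, for a good three seconds. Then lower it gently inside the trivet's rim and let go. The tea glass and the sugar jar must stay standing on the tray, do not let the tray swing wildly or land hard, and leave everything else on the island where it is.

Things in the scene. Friction and masses are not known exactly. Their poses are not given: they have to be found in the camera images.
- tray: Hanging steel tea tray, 0.32 kg nominal: round pan 244 mm across, 18 mm rim, on a round foot 110 mm across and 16 mm high; three thin bowed arms rise from the rim to a hub under the knob. Origin: centre of the foot's underside; z up. Pan floor 20 mm above it. Laden off-centre, it hangs askew: at rest its origin is 15 to 40 mm aside of the vertical through the pivot, depending on the hidden masses.
- pivot (a point): Centre of the two-axis swivel joining knob and tray, on the knob's axis 32 mm below knob_grip, 255 mm above the tray's origin. With the knob held, the tray swings freely here in all directions: period about 0.95 s, taking over 30 s to die out by itself; it starts swinging as soon as its foot clears the coaster's rim. Axes as the knob's.
- knob_grip (a point): Middle of the beech knob's grip: round, upright, 30 mm across, 28 mm tall, a 36 mm flange above (top 29 mm above this point), underside 20 mm below, the tray's hub 41 mm below. About 291 mm above the table at the start. A weak rubber spring (0.05 N m/rad) keeps the loose 40 g knob upright.
- coaster: Fixed round steel coaster, 132 mm across, 14 mm high, in which the tray stands at the start. Inside its rim: 116 mm across, floor 4 mm above the table. Origin: centre of its underside, on the table.
- trivet: Fixed round dark-wood trivet, 176 mm across, 14 mm high; inside its rim it is 150 mm across and its floor is 4 mm above the table. The tray's foot goes in here, so that a seated tray's origin is 4 mm above this origin. Origin: centre of its underside, on the table.
- tea_glass: Steel tea glass fixed on its steel saucer, loose on the tray: saucer 90 mm across, 90 mm tall in all, 0.28 kg nominal (hidden, 0.75 to 1.35 times). Origin: centre of its underside; z up.
- sugar_jar: Small glass sugar jar with a steel lid, loose on the tray, 48 mm across, 70 mm tall, 0.13 kg nominal (hidden, 0.75 to 1.35 times). Origin: centre of its underside; z up.
- mill: Black plastic mill with a toggle switch, 104 mm across, 205 mm tall, a bystander at the far side. Origin: centre of its underside.
- dish: Small blue ceramic dish, 90 mm across, 26 mm tall, a bystander at the far side. Origin: centre of its underside.
- spatula: Beech spatula, 282 mm long, its handle resting on the dish's rim, a bystander. Origin: half way along its underside.
- carousel (a joint): Turning angle of the chrome spice carousel with six glass jars (216 mm across, 236 mm tall), a bystander at the right; rad, turns freely.
Things that resemble listed ones, but are neither listed nor needed, are in the scene too. Of the things that look like the trivet, the largest one is meant.

How it is judged (in metres and radians):
On the way, in this order (a step that is already met when the one before it is completed fails the run):
1. the tray hangs clear of the coaster (z of tray in the frame of coaster above 0.025 m and contact force between tray and coaster below 0.1 N), for 0.2 s.
2. the tray hangs still, centred over the trivet and just above it, for 3 s (horizontal distance between tray and trivet below 0.015 m and z of tray in the frame of trivet between 0.018 and 0.1 m and contact force between tray and trivet below 0.1 N and linear speed of tray below 0.05 m/s), for 3 s.
At the end, for the whole second after the job is handed in: After hanging still (18 to 100 mm up, within 15 mm of centre, under 0.05 m/s) over the trivet for 3 s, the tray stands released and at rest in the trivet: centres within 22 mm, origin under 7 mm up, level within 0.04 rad; glass and jar upright on it within 0.1 rad (horizontal distance between tray and trivet below 0.022 m and z of tray in the frame of trivet below 0.007 m and angle between tray's own z axis and vertical below 0.04 rad and linear speed of tray below 0.02 m/s and angle between each of tea_glass, sugar_jar's own z axis and vertical below 0.1 rad and z of each of tea_glass, sugar_jar in the frame of tray above 0.015 m and horizontal distance between each of tea_glass, sugar_jar and tray below 0.1 m); the robot touches nothing.
It fails at once if the tea glass tips (angle between tea_glass's own z axis and vertical above 0.6 rad).
It fails at once if the sugar jar tips (angle between sugar_jar's own z axis and vertical above 0.6 rad).
It fails at once if the tray swings wildly (tilts over 0.45 rad) (angle between tray's own z axis and vertical above 0.45 rad).
It fails at once if the tray is slammed or pressed onto the trivet (over 35 N) (contact force between tray and trivet above 35 N).
It fails at once if a bystander is displaced (distance of any of mill, dish, spatula from where it was at the start of the episode above 0.02 m or velocity of joint carousel above 0.5 rad/s or velocity of joint carousel below -0.5 rad/s).
It also fails if it takes over 58 s, if anything falls off the work surface, if the arm or the gripper's body presses on something with over 40 N, if the wrist force passes 120 N, or if a joint passes its speed limit or range.

## Robot

A 6-joint arm with a two-finger parallel gripper is mounted at the origin on the work surface. World frame = base frame: x ahead of the robot, y to its left, z up, the work surface at z = 0. Lengths are in mm, angles in rad, forces in N, time in s.
With the tool pointing down it reaches from about 250 to 725 mm from the base axis. Payload 4 kg.
Tool frame: the origin (TCP) lies between the finger pads; the fingertips stand 17 mm ahead of it and the grasp point (between the pads) lies 2 mm behind it (manip.tcp_to_tips is the distance from the TCP to the fingertips, in mm); z points along the fingers, y is the line along which they close (so a half turn about z gives the same grasp; the last joint's range is limited). The gripper opens to 85 mm and grips with 20 to 120 N. Pads are 22 mm wide; open, the fingers measure 114 mm over their backs; the gripper's body (76 mm by 85 mm) begins 54 mm behind the grasp point. The pads swing forward as they close: fully open they stand 13 mm farther back than shut.
Start: joints at [-1.208, 0.241, 0.005, 1.335, 0, 1.571], TCP at [177.445, -467.453, 208.906] pointing down, gripper open.
Joint ranges: [-2.72, 2.72], [-1.05, 1.87], [-1.09, 1.28], [-1.99, 2.15], [-1.42, 1.44], [-3.14, 3.14]. Speed limits (rad/s): [2.79, 2.79, 3.14, 3.14, 3.14, 3.14].

## Interface

Orientations are given as [roll, pitch, yaw] about the fixed x, y, z axes, in that order (R = Rz(yaw) Ry(pitch) Rx(roll)).
In Python, from plant import manip gives the robot as it stands.
- The arm moves only by the tool carry_out, never from a script. Its argument "moves" is a list of rows, each a list of 5 numbers: the shift along the tool's x, y, z as a fraction of full scale, then the turn about the tool's z as a fraction of full scale, then the opening, from 0 (shut) to 1 (fully open). In form: [[x, y, z, roll, fingers], ...]. A call has 1 to 12 rows; each row is the pose to reach, as a shift and turn from the pose commanded when the call began, along the tool's axes at that moment; what a row does not reach only later rows make up. Full scale, the value 1, is 100 mm for a shift and 45 degrees for a turn. A row lasts 1/12 s, in which the tool goes at most 41.7 mm and 7.16 degrees, less where a joint would pass 70% of its speed; a pose out of reach is approached as far as the arm can. A call with a number of a shift or a turn outside -1 to 1 is refused whole. A call with a gripper value outside its range is refused whole. The fingers move at their own pace and stop on an object; "force" is the grip in N (left out, the last holds). Time passes only in rows, so rows that repeat a pose let the fingers close. It gives the time, the measured TCP pose, the force, the opening and the grip force at its end, in the units of the state.
- manip.get_obs(): the state, without advancing time (a new reading comes with each control period).
- manip.camera(name): name is "side" or "top" or "wrist"; returns the picture (384x512x3 uint8, red, green, blue); there is no depth.
- manip.camera_info(name): a dict with "fx", "fy", "cx", "cy" (pixels), "extrinsics" (4x4, takes a point from world to camera coordinates). Camera axes: x right, y up, looking along -z (the intrinsics and any distortion apply to the point x, -y, -z); pixel columns grow to the right and rows downward; lengths in mm; the calibration is good to about 2 mm. A picture is of the moment at which its call begins: read the wrist's pose just before it. camera_info takes no time and is no camera call; for the wrist camera it gives the pose at the moment of the call.
- manip.finish_job(): hands the job in; it is judged then, once.
The state is a dict: "time_s": time; "joint_positions": joint angles; "joint_velocities": joint speeds; "effort": joint torques, N m; "position": TCP position; "ee_rot": TCP orientation; "wrist_force": force on the tool from outside, world axes, zero at the start; "wrist_torque": the same for the moment, N m; "finger_gap": opening from 0.0 (shut) to 1.0 (fully open); "finger_force": force on a finger pad.
Only numpy, scipy, OpenCV 4.12 (cv2) and the standard library are available. Lean on these libraries where they do the work, as an engineer would, in place of code of your own. Each camera call takes 0.05 s, during which the arm holds its last target. There are 200 camera calls.

## Working session

There is one attempt and no reset: what is moved stays moved. The work goes in short steps, Python scripts to look and compute and a tool call to move; the robot and the scene stay as the last step left them, time stands still between calls to the robot, and variables do not carry over. Pictures are saved under pics/ and viewed, at most 10 in all, crops included, and the job is handed in when it is done.

Besides the shell and the picture viewer there is one more tool, called as name(argument=value, ...), one argument or row to a line, values as JSON. carry_out: Moves the arm, as the interface text tells. Shift numbers are shares of 100 mm and turn numbers shares of 45 degrees, none past 1 either way. Its arguments: {"type":"object","properties":{"moves":{"type":"array","items":{"type":"array","items":{"type":"number"}}},"force":{"type":"number"}},"required":["moves"]}

```bash
mkdir -p pics; cat > h.py <<'E'
import numpy as np, cv2
from plant import manip
def cam(n):
    i=manip.camera_info(n); return i, cv2.cvtColor(manip.camera(n),cv2.COLOR_RGB2BGR)
def ray(i,u,v):
    E=np.array(i["extrinsics"]);R=E[:3,:3];t=E[:3,3]
    k=np.array([i["cx"],i["cy"]])
    d=R.T@np.array([(u-i["cx"])/i["fx"],-(v-i["cy"])/i["fy"],-1.]); return -R.T@t,d
def onz(i,u,v,z):
    o,d=ray(i,u,v); return o+d*(z-o[2])/d[2]
def proj(i,p):
    E=np.array(i["extrinsics"]);c=E[:3,:3]@np.array(p)+E[:3,3]
    return i["cx"]+i["fx"]*c[0]/-c[2], i["cy"]+i["fy"]*-c[1]/-c[2]
def two(i1,p1,i2,p2):
    o1,d1=ray(i1,*p1);o2,d2=ray(i2,*p2)
    s=np.linalg.lstsq(np.c_[d1,-d2],o2-o1,rcond=None)[0]
    a,b=o1+d1*s[0],o2+d2*s[1]; return (a+b)/2,np.linalg.norm(a-b)
E
python3 - <<'E'
from h import *
for n in("top","side"):
    i,m=cam(n);cv2.imwrite(f"pics/{n}0.png",m)
    print(n,{k:np.round(v,3).tolist() for k,v in i.items()})
o=manip.get_obs();print(o["time_s"],o["position"],o["ee_rot"],o["finger_gap"])
E
```

```text
top {'fx': 353.167, 'fy': 353.167, 'cx': 254.616, 'cy': 188.587, 'extrinsics': [[-0.006, -1.0, -0.013, -128.372], [0.99, -0.008, 0.142, -581.406], [-0.142, -0.012, 0.99, -1382.229], [0.0, 0.0, 0.0, 1.0]]}
side {'fx': 366.489, 'fy': 366.489, 'cx': 251.451, 'cy': 192.328, 'extrinsics': [[0.998, -0.054, 0.019, -591.399], [0.012, 0.521, 0.854, -73.268], [-0.056, -0.852, 0.52, -1394.503], [0.0, 0.0, 0.0, 1.0]]}
0.1 [ 177.24197858 -466.87943015  208.10893856] [-3.13971576e+00  4.69188855e-06  3.62818495e-01] 1.0035635686006155
```

View pics/top0.png

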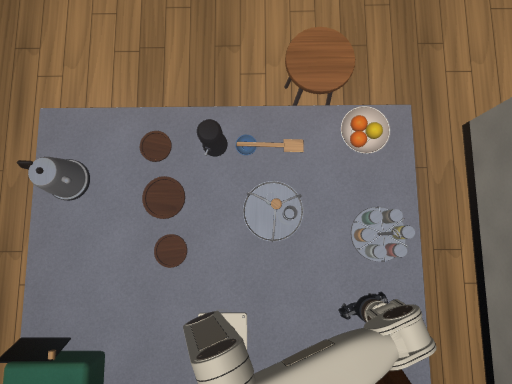

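View pics/side0.png

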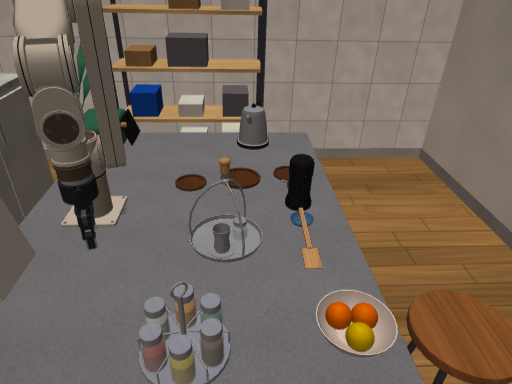

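The top view shows the tray at about (273,210) with its knob at (276,204). There are three dark discs, and the largest is at (164,197). The side view shows the knob at (225,165).

```bash
python3 - <<'E'
from h import *
T,m=manip.camera_info("top"),cv2.imread("pics/top0.png")
S,s=manip.camera_info("side"),cv2.imread("pics/side0.png")
h=cv2.cvtColor(m,cv2.COLOR_BGR2HSV); hs=cv2.cvtColor(s,cv2.COLOR_BGR2HSV)
def blobs(h,lo,hi,box,amin):
    k=cv2.inRange(h,lo,hi);z=np.zeros_like(k);x0,y0,x1,y1=box;z[y0:y1,x0:x1]=k[y0:y1,x0:x1]
    return [(c,cv2.contourArea(c)) for c in cv2.findContours(z,0,1)[0] if cv2.contourArea(c)>amin]
for c,a in blobs(h,(0,70,20),(20,255,140),(120,115,200,280),200):
    e=cv2.fitEllipse(c);p=onz(T,*e[0],14);g=onz(T,e[0][0]+e[1][0]/2,e[0][1],14)
    print("triv",np.round(e[0],1),np.round(e[1],1),p.round(1),"dia",2*np.linalg.norm(g-p))
for c,a in blobs(hs,(0,70,20),(20,255,140),(160,155,310,200),100):
    e=cv2.fitEllipse(c);print("trivS",np.round(e[0],1),onz(S,*e[0],14).round(1),a)
kt=blobs(h,(5,60,130),(25,255,255),(262,192,292,216),10)
ks=blobs(hs,(5,60,110),(25,255,255),(212,150,240,182),10)
for c,a in kt: print("kt",a,cv2.boundingRect(c),np.array(cv2.minEnclosingCircle(c)[0]),onz(T,*cv2.minEnclosingCircle(c)[0],315).round(1))
for c,a in ks: print("ks",a,cv2.boundingRect(c))
c1=cv2.minEnclosingCircle(max(kt,key=lambda t:t[1])[0])[0]
c2=cv2.minEnclosingCircle(max(ks,key=lambda t:t[1])[0])[0];print(two(T,c1,S,c2))
cv2.imwrite("pics/c.png",np.hstack([cv2.resize(m[170:250,230:320],(540,480),interpolation=2)[:, :400],cv2.resize(s[145:260,180:270],(400,480),interpolation=2)]))
E
```

```text
triv [170.1 250.5] [31.4 32.4] [335.7 209.   14. ] dia 126.26073351748043
triv [163.2 197.2] [40.4 41.9] [551.3 243.3  14. ] dia 166.28746600381936
triv [155.1 145.7] [29.5 30.6] [769.4 284.3  14. ] dia 123.92237273143307
trivS [190.3 181.9] [339.8 195.9  14. ] 381.5
trivS [282.3 172.4] [747.1 274.4  14. ] 169.5
trivS [239.8 174.9] [553.8 255.1  14. ] 562.5
kt 73.0 (271, 199, 11, 10) [275.79998779 203.19999695] [ 493.1 -203.5  315. ]
ks 45.0 (219, 157, 12, 7)
(array([ 494.13931883, -203.45386397,  315.05121812]), np.float64(2.065513049969612))
```

View pics/c.png

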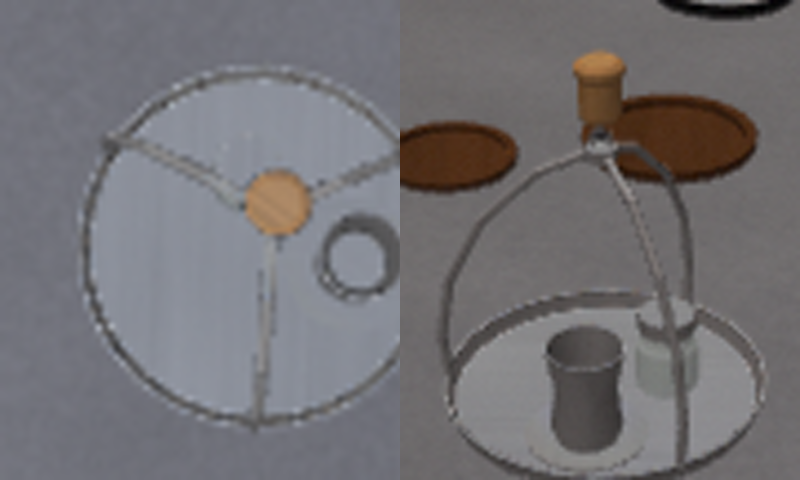

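The knob is at about (493.5, -203.5) with its grip at z≈291, and the trivet is near (551, 243). I'll rise first, then go over the knob.

carry_out(
  moves=[
    [0,0,-0.4,0,1],
    [0,0,-0.8,0,1],
    [0,0,-1,0,1],
    [0.2,0,-1,0,1],
    [0.5,0,-1,0,1],
    [0.9,0,-1,0,1],
    [0.95,-0.3,-1,0,1],
    [0.95,-0.3,-1,0,1],
  ],
)

```text
time_s: 0.77
position: [255.6, -400.8, 307.1]
ee_rot: [-3.134, 0.001, 0.367]
wrist_force: [-0.9, 0.2, -1.0]
finger_gap: 1.002
finger_force: 0.0
```

carry_out(
  moves=[
    [0.3,-0.1,-0.2,0,1],
    [0.6,-0.2,-0.5,0,1],
    [0.9,-0.4,-0.8,0,1],
    [1,-0.5,-0.8,0,1],
    [1,-0.5,-0.8,0,1],
  ],
)

```text
time_s: 1.18
position: [333.3, -321.7, 391.5]
ee_rot: [3.138, -0.003, 0.367]
wrist_force: [-0.3, -0.2, 0.2]
finger_gap: 0.998
finger_force: 0.0
```

carry_out(
  moves=[
    [0.3,-0.1,0,0,1],
    [0.6,-0.2,0,0,1],
    [0.9,-0.4,0,0,1],
    [1,-0.5,0,0,1],
    [1,-0.5,0,0,1],
  ],
)

```text
time_s: 1.6
position: [407.9, -239.6, 387.9]
ee_rot: [-3.14, 0.001, 0.366]
wrist_force: [-0.5, -0.9, 0.6]
finger_gap: 1.002
finger_force: 0.0
```

carry_out(
  moves=[
    [0.3,0,0,0,1],
    [0.6,0,0,0,1],
    [0.8,0,0,0,1],
    [0.9,-0.04,0,0,1],
    [0.94,-0.05,0,0,1],
    [0.94,-0.05,0,0,1],
    [0.94,-0.05,0,0,1],
    [0.94,-0.05,0,0,1],
  ],
)

```text
time_s: 2.27
position: [492.2, -204.0, 389.4]
ee_rot: [3.141, 0.0, 0.361]
wrist_force: [-0.2, 0.3, -0.7]
finger_gap: 1.002
finger_force: 0.0
```

```bash
python3 - <<'E'
from h import *
o=manip.get_obs();print(o["time_s"],o["position"],o["ee_rot"],o["wrist_force"])
i,m=cam("wrist");cv2.imwrite("pics/w1.png",m)
E=np.array(i["extrinsics"]);print("cam",-E[:3,:3].T@E[:3,3],E[:3,:3].round(3).tolist(),i["fx"])
i2,t=cam("top");s=cam("side")[1]
cv2.imwrite("pics/ts1.png",np.hstack([t[100:300,120:370],s[100:300,130:380]]))
E
```

```text
2.2667 [ 492.1701631  -203.98361515  389.36998676] [3.14101560e+00 8.53866185e-05 3.61419658e-01] [-0.21205686  0.2932499  -0.74449533]
cam [ 568.95847456 -174.37327854  554.97626284] [[0.354, -0.935, -0.002], [0.886, 0.335, -0.321], [0.301, 0.112, 0.947]] 300.540549283519
```

View pics/w1.png

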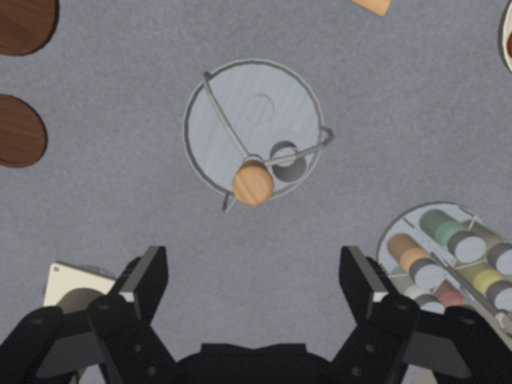

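The wrist view shows the knob top at (252,184), the glass at (290,158), the jar at (260,108), and the trivet cut off at the left edge.

```bash
python3 - <<'E'
from h import *
i=manip.camera_info("wrist");m=cv2.imread("pics/w1.png");h=cv2.cvtColor(m,cv2.COLOR_BGR2HSV)
k=cv2.inRange(h,(5,70,110),(25,255,255));z=np.zeros_like(k);z[155:215,225:280]=k[155:215,225:280]
c=max(cv2.findContours(z,0,1)[0],key=cv2.contourArea);print(cv2.boundingRect(c))
(x,y),r=cv2.minEnclosingCircle(c);print(x,y,r,onz(i,x,y,317), onz(i,252,182,320))
print("pan rim", onz(i,255,128,38), "jar",onz(i,260,108,94),"glass",onz(i,285,158,114))
E
```

```text
(233, 161, 41, 45)
251.9700927734375 182.9252166748047 22.28184700012207 [ 496.92191796 -200.10599878  317.        ] [ 498.58759781 -199.5203843   320.        ]
pan rim [ 506.05113437 -200.71310448   38.        ] jar [ 543.02650606 -194.32190538   94.        ] glass [ 489.62989543 -254.72741565  114.        ]
```

carry_out(
  moves=[
    [0.02,0,0.2,0,1],
    [0.02,0,0.4,0,1],
    [0.02,0,0.6,0,1],
    [0.02,0,0.8,0,1],
    [0.02,0,0.95,0,1],
    [0.02,0,0.99,0,1],
    [0.02,0,0.99,0,1],
    [0.02,0,0.99,0,1],
  ],
  force=50,
)

```text
time_s: 3.08
position: [495.1, -202.7, 290.8]
ee_rot: [3.141, -0.001, 0.362]
wrist_force: [-0.4, 0.2, 1.1]
finger_gap: 0.997
finger_force: 0.0
```

carry_out(
  moves=[
    [0,0,0,0,0.6],
    [0,0,0,0,0.5],
    [0,0,0,0,0.45],
    [0,0,0,0,0.4],
    [0,0,0,0,0.35],
    [0,0,0,0,0.2],
    [0,0,0,0,0],
    [0,0,0,0,0],
    [0,0,0,0,0],
    [0,0,0,0,0],
    [0,0,0,0,0],
    [0,0,0,0,0],
  ],
)

```text
time_s: 4.08
position: [495.5, -202.6, 290.9]
ee_rot: [3.14, -0.002, 0.363]
wrist_force: [-0.7, 0.4, 6.1]
finger_gap: 0.361
finger_force: 49.3
```

```bash
python3 - <<'E'
from h import *
f=[]
for k in range(8):
    i,m=cam("wrist");o=manip.get_obs();f.append(np.r_[o["wrist_force"],o["wrist_torque"],o["position"]])
print(o["time_s"],o["finger_gap"],o["finger_force"]);f=np.array(f);print(f.mean(0).round(3),f.std(0).round(3))
cv2.imwrite("pics/w2.png",m)
for n in("top","side"): cv2.imwrite(f"pics/{n}2.png",cam(n)[1])
E
```

```text
4.4833 0.36121176542431194 49.34742882818682
[-3.88000e-01  4.47000e-01  5.46200e+00  1.19000e-01  7.70000e-02
 -1.10000e-02  4.95501e+02 -2.02552e+02  2.90899e+02] [0.318 0.347 0.684 0.014 0.028 0.038 0.018 0.015 0.012]
```

View pics/w2.png

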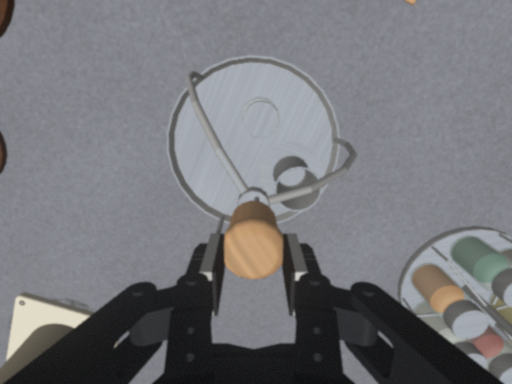

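The knob is gripped well (opening 30.7 mm). From the glass and jar positions, the load's centre of mass should lie about 20 mm towards (+x, -y). To start with no swing, I'll tilt the tray about its foot edge while lifting, moving the pivot about 25 mm along tool y.

carry_out(
  moves=[
    [0,0.0,-0.01,0,0],
    [0,0.01,-0.015,0,0],
    [0,0.025,-0.02,0,0],
    [0,0.05,-0.025,0,0],
    [0,0.08,-0.03,0,0],
    [0,0.11,-0.035,0,0],
    [0,0.14,-0.04,0,0],
    [0,0.17,-0.045,0,0],
    [0,0.2,-0.05,0,0],
    [0,0.22,-0.05,0,0],
    [0,0.24,-0.055,0,0],
    [0,0.25,-0.055,0,0],
  ],
)

```text
time_s: 5.58
position: [503.9, -226.1, 295.0]
ee_rot: [-3.141, 0.001, 0.363]
wrist_force: [0.7, 1.0, -2.5]
finger_gap: 0.359
finger_force: 49.6
```

```bash
cat > f.py <<'E'
from h import *
import sys
f=[]
for k in range(int(sys.argv[1])):
    i,m=cam("wrist");o=manip.get_obs();f.append(np.r_[o["wrist_force"],o["wrist_torque"],o["position"]])
f=np.array(f);print(o["time_s"],o["finger_gap"],f.mean(0).round(3),(f.std(0)/len(f)**.5).round(3));cv2.imwrite(sys.argv[2],m)
E
python3 f.py 10 pics/w3.png
```

```text
6.0833 0.36140380755370516 [-2.09000e-01  1.41000e-01 -4.14300e+00  1.16000e-01  4.80000e-02
 -2.00000e-02  5.03815e+02 -2.25818e+02  2.95088e+02] [0.15  0.168 0.217 0.013 0.012 0.011 0.017 0.046 0.008]
```

carry_out(
  moves=[
    [0,0,-0.01,0,0],
    [0,0,-0.02,0,0],
    [0,0,-0.03,0,0],
    [0,0,-0.03,0,0],
  ],
)

```text
time_s: 6.42
position: [503.9, -225.9, 298.3]
ee_rot: [-3.141, 0.0, 0.363]
wrist_force: [0.3, 0.2, -7.5]
finger_gap: 0.361
finger_force: 49.5
```

```bash
python3 f.py 10 pics/w4.png
```

```text
6.9167 0.3614062419915666 [ 6.50000e-02  1.49000e-01 -7.78700e+00  0.00000e+00  8.00000e-03
 -1.00000e-03  5.03923e+02 -2.25864e+02  2.98305e+02] [0.128 0.106 0.108 0.011 0.006 0.012 0.003 0.005 0.018]
```

The tray now hangs free (Fz -7.8 N) with little side force. Next I'll lift it smoothly.

carry_out(
  moves=[
    [0,0,-0.02,0,0],
    [0,0,-0.05,0,0],
    [0,0,-0.1,0,0],
    [0,0,-0.15,0,0],
    [0,0,-0.2,0,0],
    [0,0,-0.25,0,0],
    [0,0,-0.3,0,0],
    [0,0,-0.35,0,0],
    [0,0,-0.4,0,0],
    [0,0,-0.43,0,0],
    [0,0,-0.45,0,0],
    [0,0,-0.45,0,0],
  ],
)

```text
time_s: 7.92
position: [504.1, -226.0, 344.0]
ee_rot: [3.141, -0.001, 0.363]
wrist_force: [0.3, 0.1, -7.3]
finger_gap: 0.358
finger_force: 49.6
```

```bash
cat > sw.py <<'E'
# swing watcher: wrist frames, shift of glass/pan patch -> mm in tool x,y ; fit sinusoid
from h import *
import sys
W=(185,70,330,215); N=int(sys.argv[1]); g0=None; D=[];t=[]
for k in range(N):
    tt=manip.get_obs()["time_s"]; i,m=cam("wrist")
    g=cv2.Laplacian(cv2.GaussianBlur(cv2.cvtColor(m,6),(0,0),1.5),cv2.CV_32F)[W[1]:W[3],W[0]:W[2]]
    if g0 is None: g0=g; w=cv2.createHanningWindow(g.shape[::-1],cv2.CV_32F); first=m
    (dx,dy),r=cv2.phaseCorrelate(g0,g,w); 
    a=onz(i,258,142,60);b=onz(i,258+dx,142+dy,60); D.append((b-a)[:2]);t.append(tt)
D=np.array(D);t=np.array(t)
w=2*np.pi/0.95; tn=manip.get_obs()["time_s"]
A=np.c_[np.ones(N),np.cos(w*(t-tn)),np.sin(w*(t-tn))]
c,res,_,_=np.linalg.lstsq(A,D,rcond=None)
print("t",tn,"offset",c[0].round(2),"disp now",c[1].round(2),"vel/w",c[2].round(2),"rms",np.sqrt(((A@c-D)**2).mean(0)).round(2),"range",np.ptp(D,axis=0).round(1))
cv2.imwrite(sys.argv[2],first); print(manip.get_obs()["position"])
E
python3 sw.py 20 pics/w5.png; python3 - <<'E'
from h import *
cv2.imwrite("pics/top5.png",cam("top")[1]);cv2.imwrite("pics/side5.png",cam("side")[1])
E
```

```text
t 8.9167 offset [ 0.2  -0.38] disp now [0.11 0.24] vel/w [-0.06  0.  ] rms [0.11 0.08] range [0.5 0.6]
[ 503.95420555 -225.83615275  343.41909493]
```

View pics/w5.png

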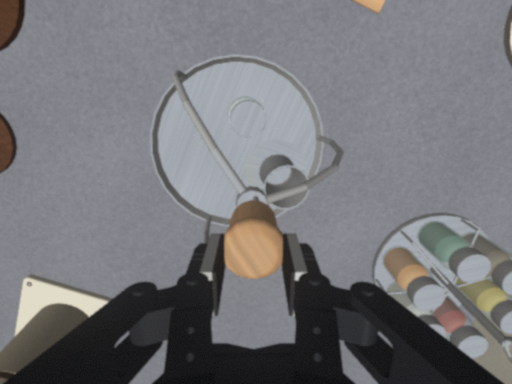

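There is almost no swing (under 0.3 mm). The wrist view shows the rim ellipse spanning about (152–323, 56–222). Next I'll find the hanging offset.

```bash
cat > tr.py <<'E'
from h import *
def pan(i,m,box,P,zr):
    # pan rim: brighter bluish steel vs table; fill and fit ellipse on hull
    x0,y0,x1,y1=box
    g=cv2.GaussianBlur(m,(0,0),1.5)[y0:y1,x0:x1]
    b=cv2.inRange(g[:,:,1],0,255); bg=np.median(m[y0:y1,x0:x1].reshape(-1,3),0)
    _,k=cv2.threshold(cv2.cvtColor(g,6),0,255,cv2.THRESH_OTSU)
    c=max(cv2.findContours(k,0,1)[0],key=cv2.contourArea)+np.array([x0,y0])
    e=cv2.fitEllipse(cv2.convexHull(c)); C=onz(i,*e[0],zr)
    return e,C,P+(C-P)*255/np.linalg.norm(C-P)
E
python3 - <<'E'
from tr import *
p=manip.get_obs()["position"];P=np.array([p[0],p[1],p[2]-30])
i=manip.camera_info("wrist");m=cv2.imread("pics/w5.png")
e,C,O=pan(i,m,(140,45,335,235),P,P[2]-215);print(e,C,O,O-P)
C=onz(i,237.5,138.5,P[2]-215);O=P+(C-P)*255/np.linalg.norm(C-P);print("manual",O,O-P)
T=manip.camera_info("top");m=cv2.imread("pics/top5.png")
e,C,O=pan(T,m,(235,165,312,250),P,P[2]-215);print(e,C,O,O-P)
E
```

```text
((253.77264404296875, 122.10933685302734), (104.06179809570312, 151.79644775390625), 135.74447631835938) [ 537.08285694 -212.85505717   98.4310253 ] [ 542.71751105 -210.64280204   61.85278741] [  38.75409078   15.21547458 -251.57823789]
manual [ 509.39433008 -195.28681144   60.32849521] [   5.43090981   30.57146518 -253.10253008]
((276.9005432128906, 219.5153350830078), (53.018306732177734, 143.64044189453125), 23.47149085998535) [ 452.48078508 -217.22972994   98.4310253 ] [ 444.62650235 -215.91334346   65.63024145] [ -59.33691792    9.94493316 -247.80078385]
```

```bash
cat > tr.py <<'E'
from h import *
def rim(i,m,c0,r0,r1,P,Z):
    "darkest ring along rays from c0 -> ellipse -> tray origin (P pivot)"
    g=cv2.GaussianBlur(cv2.cvtColor(m,6),(0,0),1.0)
    pol=cv2.warpPolar(g,(int(r1*4),360),c0,r1,cv2.INTER_LINEAR)
    s=pol[:,int(r0*4):].astype(float); j=s.argmin(1); ok=s.min(1)<np.median(s,1)-12
    r=(j+int(r0*4)+.5)/4; a=np.radians(np.arange(360)); pts=np.c_[c0[0]+r*np.cos(a),c0[1]+r*np.sin(a)][ok]
    for _ in range(6):
        e=cv2.fitEllipseDirect(pts.astype(np.float32)); q=(pts-e[0])@cv2.getRotationMatrix2D((0,0),e[2],1)[:,:2].T
        d=np.abs(np.hypot(q[:,0]/e[1][0]*2,q[:,1]/e[1][1]*2)-1); pts=pts[d<max(.02,np.percentile(d,85))]
    C=onz(i,*e[0],Z); return e,len(pts),C,P+(C-P)*255/np.linalg.norm(C-P)
E
python3 - <<'E'
from tr import *
p=np.array(manip.get_obs()["position"]);P=p-[0,0,30];i=manip.camera_info("wrist");T=manip.camera_info("top")
E0=np.array(i["extrinsics"]);p2=np.array([495.5,-202.55,290.9])
j=dict(i);E=E0.copy();E[:3,3]=E0[:3,3]-E0[:3,:3]@(p2-p);j["extrinsics"]=E
P2=p2-[0,0,30]
for nm,a in {"w level":(j,cv2.imread("pics/w2.png"),(254,141),70,100,P2,42),"w hang":(i,cv2.imread("pics/w5.png"),(237,139),70,100,P,P[2]-216),
 "top level":(T,cv2.imread("pics/top0.png"),(273,210),24,34,P2,42),"top hang":(T,cv2.imread("pics/top5.png"),(273,210),22,37,P,P[2]-216)}.items():
    e,n,C,O=rim(*a);print(nm,np.round(e[0],1),np.round(e[1],1),n,C.round(1),"O",O.round(1),"off",(O-a[5]).round(1))
E
```

```text
w level [252.5 140.3] [161.2 163.1] 210 [ 504.5 -196.8   42. ] O [ 506.  -195.9    6.2] off [  10.5    6.7 -254.7]
w hang [236.3 140. ] [162.3 163.5] 200 [ 505.9 -199.    97.4] O [ 506.3 -194.4   60.4] off [   2.3   31.4 -253. ]
top level [271.8 204.5] [51.7 76.7] 26 [ 515.6 -200.5   42. ] O [ 518.8 -200.2    7. ] off [  23.3    2.4 -253.9]
top hang [269.4 211.3] [64.7 79.2] 69 [ 484.2 -189.1   97.4] O [ 481.1 -183.3   63.1] off [ -22.9   42.6 -250.4]
```

The offset at rest is about (-8, +25) mm, as I predicted. I'll carry it half way with ramps about one period long, then look at the trivet again with the wrist camera.

carry_out(
  moves=[
    [0.002,-0.004,0,0,0],
    [0.009,-0.018,0,0,0],
    [0.021,-0.04,0,0,0],
    [0.037,-0.071,0,0,0],
    [0.059,-0.11,0,0,0],
    [0.084,-0.159,0,0,0],
    [0.115,-0.216,0,0,0],
    [0.15,-0.283,0,0,0],
    [0.19,-0.358,0,0,0],
    [0.234,-0.442,0,0,0],
    [0.283,-0.534,0,0,0],
    [0.337,-0.636,0,0,0],
  ],
)

```text
time_s: 10.02
position: [513.0, -153.3, 343.5]
ee_rot: [-3.142, -0.0, 0.363]
wrist_force: [-0.2, -0.2, -8.0]
finger_gap: 0.358
finger_force: 49.5
```

carry_out(
  moves=[
    [0.056,-0.106,0,0,0],
    [0.112,-0.212,0,0,0],
    [0.168,-0.318,0,0,0],
    [0.224,-0.424,0,0,0],
    [0.28,-0.53,0,0,0],
    [0.336,-0.636,0,0,0],
    [0.392,-0.742,0,0,0],
  ],
)

```text
time_s: 10.6
position: [523.3, -69.9, 343.4]
ee_rot: [-3.142, -0.0, 0.363]
wrist_force: [-0.7, -0.5, -7.9]
finger_gap: 0.358
finger_force: 49.5
```

carry_out(
  moves=[
    [0.054,-0.102,0,0,0],
    [0.103,-0.194,0,0,0],
    [0.147,-0.278,0,0,0],
    [0.187,-0.353,0,0,0],
    [0.222,-0.419,0,0,0],
    [0.253,-0.477,0,0,0],
    [0.278,-0.525,0,0,0],
    [0.3,-0.565,0,0,0],
    [0.316,-0.596,0,0,0],
    [0.328,-0.618,0,0,0],
    [0.335,-0.631,0,0,0],
    [0.337,-0.636,0,0,0],
  ],
)

```text
time_s: 11.6
position: [532.2, 0.3, 343.4]
ee_rot: [3.142, 0.0, 0.363]
wrist_force: [0.5, -0.8, -8.0]
finger_gap: 0.36
finger_force: 49.5
```

```bash
python3 sw.py 15 pics/w6.png; python3 - <<'E'
from h import *
cv2.imwrite("pics/top6.png",cam("top")[1])
i=manip.camera_info("wrist");m=cv2.imread("pics/w6.png");h=cv2.cvtColor(m,cv2.COLOR_BGR2HSV)
k=cv2.inRange(h,(0,60,15),(20,255,150))
for n,(k,i,z) in {"w":(k,i,14),"t":(cv2.inRange(cv2.cvtColor(cv2.imread("pics/top6.png"),40),(0,60,15),(20,255,150)),manip.camera_info("top"),14)}.items():
  for c in cv2.findContours(k,0,1)[0]:
    if cv2.contourArea(c)>500:
        e=cv2.fitEllipse(c); b=cv2.boundingRect(c)
        if b[1]<300: print(n,b,np.round(e[0]+e[1],1),onz(i,*e[0],z).round(1),cv2.contourArea(c))
E
```

```text
t 12.35 offset [ 0.16 -0.32] disp now [-0.1  -0.96] vel/w [-0.14  0.64] rms [0.06 0.05] range [0.4 2.3]
[5.32133897e+02 2.48012171e-01 3.43391651e+02]
w (482, 298, 30, 36) [497.3 312.8  26.4  32.9] [ 376.7 -585.2   14. ] 599.5
w (227, 201, 57, 64) [253.9 258.2  58.6 107.3] [319.8 -80.4  14. ] 790.5
w (65, 162, 76, 70) [102.9 196.2  65.7  77.4] [342.4 212.3  14. ] 3994.5
w (51, 4, 116, 121) [108.3  64.1 107.9 126.8] [558.9 248.6  14. ] 10743.5
t (0, 0, 512, 384) [241.9 212.9 499.9 523.4] [484.8 -79.8  14. ] 75835.5
```

View pics/w6.png

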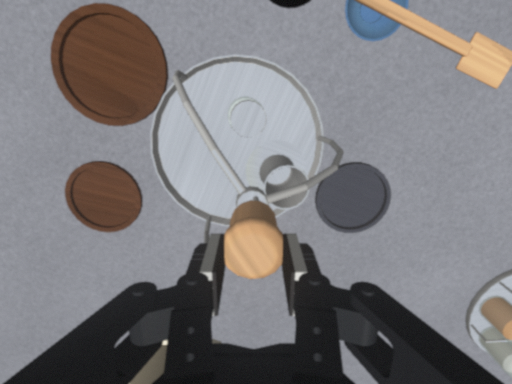

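The wrist view shows the large trivet at (108,64), which gives (551.5, 243.6) after bias correction and agrees with the top camera. Now the second leg.

carry_out(
  moves=[
    [0.002,-0.004,0,0,0],
    [0.009,-0.018,0,0,0],
    [0.021,-0.04,0,0,0],
    [0.037,-0.071,0,0,0],
    [0.059,-0.11,0,0,0],
    [0.084,-0.159,0,0,0],
    [0.115,-0.216,0,0,0],
    [0.15,-0.283,0,0,0],
    [0.19,-0.358,0,0,0],
    [0.234,-0.442,0,0,0],
    [0.283,-0.534,0,0,0],
    [0.337,-0.636,0,0,0],
  ],
)

```text
time_s: 13.4
position: [541.2, 72.9, 343.4]
ee_rot: [-3.142, -0.0, 0.363]
wrist_force: [-0.3, 0.2, -7.6]
finger_gap: 0.358
finger_force: 49.5
```

carry_out(
  moves=[
    [0.06,-0.112,0,0,0],
    [0.12,-0.224,0,0,0],
    [0.18,-0.336,0,0,0],
    [0.24,-0.45,0,0,0],
    [0.3,-0.562,0,0,0],
    [0.359,-0.674,0,0,0],
  ],
)

```text
time_s: 13.9
position: [550.9, 148.9, 343.3]
ee_rot: [-3.142, 0.0, 0.363]
wrist_force: [-0.3, -0.4, -7.4]
finger_gap: 0.36
finger_force: 49.5
```

carry_out(
  moves=[
    [0.054,-0.102,0,0,0],
    [0.103,-0.194,0,0,0],
    [0.147,-0.278,0,0,0],
    [0.187,-0.353,0,0,0],
    [0.222,-0.419,0,0,0],
    [0.253,-0.477,0,0,0],
    [0.278,-0.525,0,0,0],
    [0.3,-0.565,0,0,0],
    [0.316,-0.596,0,0,0],
    [0.328,-0.618,0,0,0],
    [0.335,-0.631,0,0,0],
    [0.337,-0.636,0,0,0],
  ],
)

```text
time_s: 14.9
position: [560.8, 216.0, 343.4]
ee_rot: [-3.139, 0.0, 0.368]
wrist_force: [-0.1, 0.5, -8.0]
finger_gap: 0.356
finger_force: 49.5
```

```bash
python3 sw.py 15 pics/w7.png; python3 - <<'E'
from tr import *
s=cam("side")[1];t=cam("top")[1]
cv2.imwrite("pics/st7.png",np.hstack([cv2.resize(t[130:270,110:260],(400,373),interpolation=2),cv2.resize(s[90:230,160:310],(400,373),interpolation=2)]))
p=np.array(manip.get_obs()["position"]);P=p-[0,0,30];i=manip.camera_info("wrist")
e,n,C,O=rim(i,cv2.imread("pics/w7.png"),(237,139),70,100,P,P[2]-216);print(np.round(e[0],1),n,"O",O.round(1),"bias-corrected",(O-[9.5,6,0]).round(1))
E
```

```text
t 15.65 offset [ 0.08 -1.25] disp now [-0.92 -0.15] vel/w [0.17 1.37] rms [0.08 0.05] range [1.9 2.7]
[560.67481065 216.19489319 343.39932724]
[235.9 139.4] 191 O [563.1 249.2  60.5] bias-corrected [553.6 243.2  60.5]
```

View pics/st7.png

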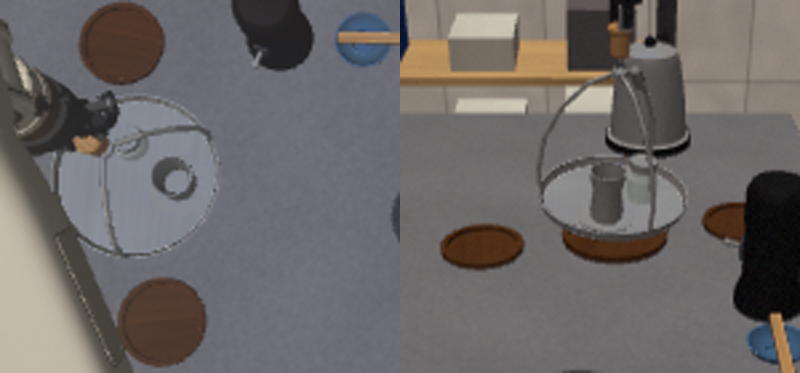

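The tray hangs steady over the trivet (swing about 1.5 mm). The crop shows the trivet centred under the pan. I'll hold it here for over 3 s.

carry_out(
  moves=[
    [0,-0.01,0,0,0],
    [0,-0.01,0,0,0],
    [0,-0.01,0,0,0],
    [0,-0.01,0,0,0],
    [0,-0.01,0,0,0],
    [0,-0.01,0,0,0],
    [0,-0.01,0,0,0],
    [0,-0.01,0,0,0],
    [0,-0.01,0,0,0],
    [0,-0.01,0,0,0],
    [0,-0.01,0,0,0],
    [0,-0.01,0,0,0],
  ],
)

```text
time_s: 16.75
position: [560.5, 216.8, 343.4]
ee_rot: [-3.139, 0.0, 0.369]
wrist_force: [0.2, 0.5, -7.7]
finger_gap: 0.359
finger_force: 49.5
```

carry_out(
  moves=[
    [0,0,0,0,0],
    [0,0,0,0,0],
    [0,0,0,0,0],
    [0,0,0,0,0],
    [0,0,0,0,0],
    [0,0,0,0,0],
    [0,0,0,0,0],
    [0,0,0,0,0],
    [0,0,0,0,0],
    [0,0,0,0,0],
    [0,0,0,0,0],
    [0,0,0,0,0],
  ],
)

```text
time_s: 17.75
position: [560.5, 216.7, 343.4]
ee_rot: [-3.139, -0.0, 0.369]
wrist_force: [-0.4, 0.0, -7.9]
finger_gap: 0.359
finger_force: 49.5
```

carry_out(
  moves=[
    [0,0,0,0,0],
    [0,0,0,0,0],
    [0,0,0,0,0],
    [0,0,0,0,0],
    [0,0,0,0,0],
    [0,0,0,0,0],
    [0,0,0,0,0],
    [0,0,0,0,0],
    [0,0,0,0,0],
    [0,0,0,0,0],
    [0,0,0,0,0],
    [0,0,0,0,0],
  ],
)

```text
time_s: 18.75
position: [560.5, 216.7, 343.4]
ee_rot: [-3.139, 0.0, 0.368]
wrist_force: [0.8, -0.4, -8.3]
finger_gap: 0.357
finger_force: 49.5
```

carry_out(
  moves=[
    [0,0,0,0,0],
    [0,0,0,0,0],
    [0,0,0,0,0],
    [0,0,0,0,0],
    [0,0,0,0,0],
    [0,0,0,0,0],
    [0,0,0,0,0],
    [0,0,0,0,0],
    [0,0,0,0,0],
    [0,0,0,0,0],
    [0,0,0,0,0],
    [0,0,0,0,0],
  ],
)

```text
time_s: 19.75
position: [560.5, 216.7, 343.4]
ee_rot: [-3.139, 0.0, 0.368]
wrist_force: [0.4, -0.1, -8.2]
finger_gap: 0.365
finger_force: 49.5
```

```bash
python3 sw.py 18 pics/w8.png; python3 - <<'E'
from tr import *
o=manip.get_obs();p=np.array(o["position"]);P=p-[0,0,30];i=manip.camera_info("wrist")
e,n,C,O=rim(i,cv2.imread("pics/w8.png"),(237,139),70,100,P,P[2]-216);print("O bias-corrected",(O-[9.5,6,0]).round(1),o["ee_rot"],o["joint_positions"])
E
```

```text
t 20.65 offset [ 0.41 -0.5 ] disp now [-0.67  0.29] vel/w [0.65 0.47] rms [0.08 0.07] range [1.9 1.1]
[560.46925708 216.7226368  343.41211935]
O bias-corrected [553.1 242.8  60.5] [-3.13890748e+00  2.58053419e-05  3.68542707e-01] [3.67515474e-01 4.61169912e-01 6.68099408e-01 1.77775439e+00
 2.68514491e-03 3.14056542e+00]
```

Joint 6 is at the end of its range, so I'll turn the yaw slightly away from it. The 3 s hover has already been held.

carry_out(
  moves=[
    [0,0,0,-0.005,0],
    [0,0,0,-0.015,0],
    [0,0,0,-0.03,0],
    [0,0,0,-0.05,0],
    [0,0,0,-0.07,0],
    [0,0,0,-0.09,0],
    [0,0,0,-0.11,0],
    [0,0,0,-0.13,0],
    [0,0,0,-0.14,0],
    [0,0,0,-0.15,0],
    [0,0,0,-0.15,0],
    [0,0,0,-0.15,0],
  ],
)

```text
time_s: 21.65
position: [560.5, 216.7, 343.4]
ee_rot: [-3.139, -0.0, 0.486]
wrist_force: [0.9, -0.0, -8.1]
finger_gap: 0.36
finger_force: 49.5
```

```bash
python3 sw.py 12 pics/w9.png; python3 - <<'E'
from tr import *
o=manip.get_obs();p=np.array(o["position"]);P=p-[0,0,30];i=manip.camera_info("wrist")
e,n,C,O=rim(i,cv2.imread("pics/w9.png"),(237,139),70,100,P,P[2]-216);print("O bias-corrected",(O-[9.5,6,0]).round(1),(O-[9.5,6,0]-P).round(1),o["ee_rot"],o["joint_positions"][5])
E
```

```text
t 22.25 offset [ 0.8  -0.14] disp now [ 0.02 -0.29] vel/w [-1.02 -0.01] rms [0.04 0.05] range [1.8 0.6]
[560.46426704 216.71246673 343.40283751]
O bias-corrected [548.8 242.6  60.4] [ -11.6   25.9 -253. ] [-3.13891907e+00 -2.54464413e-04  4.86312607e-01] 3.0227824168942186
```

carry_out(
  moves=[
    [0,0,0.02,0,0],
    [0.005,0,0.05,0,0],
    [0.01,0,0.1,0,0],
    [0.015,-0.005,0.15,0,0],
    [0.02,-0.005,0.2,0,0],
    [0.025,-0.01,0.25,0,0],
    [0.03,-0.01,0.3,0,0],
    [0.03,-0.01,0.35,0,0],
    [0.03,-0.01,0.4,0,0],
    [0.03,-0.01,0.43,0,0],
    [0.03,-0.01,0.45,0,0],
    [0.03,-0.01,0.45,0,0],
  ],
)

```text
time_s: 23.25
position: [562.4, 219.0, 297.8]
ee_rot: [-3.139, 0.001, 0.486]
wrist_force: [-0.3, -0.5, -8.8]
finger_gap: 0.356
finger_force: 49.6
```

carry_out(
  moves=[
    [0,0,0.005,0,0],
    [0,0,0.01,0,0],
    [0,0,0.015,0,0],
    [0,0,0.02,0,0],
    [0,0,0.025,0,0],
    [0,0,0.03,0,0],
    [0,0,0.03,0,0],
    [0,0,0.03,0,0],
    [0,0,0.03,0,0],
    [0,0,0.03,0,0],
    [0,0,0.03,0,0],
    [0,0,0.03,0,0],
  ],
)

```text
time_s: 24.25
position: [562.6, 219.1, 295.4]
ee_rot: [-3.139, -0.0, 0.486]
wrist_force: [0.8, -0.0, -7.7]
finger_gap: 0.364
finger_force: 49.6
```

```bash
python3 f.py 8 pics/w10.png
```

```text
24.65 0.35951173803403763 [-1.37000e-01  4.70000e-02 -8.13100e+00  6.00000e-03 -9.00000e-03
 -1.60000e-02  5.62600e+02  2.19110e+02  2.95401e+02] [0.151 0.147 0.173 0.011 0.013 0.014 0.004 0.005 0.005]
```

carry_out(
  moves=[
    [0,0,0.005,0,0],
    [0,-0.01,0.008,0,0],
    [0.0,-0.025,0.01,0,0],
    [0.0,-0.05,0.013,0,0],
    [0.01,-0.08,0.017,0,0],
    [0.01,-0.11,0.02,0,0],
    [0.01,-0.14,0.025,0,0],
    [0.01,-0.17,0.03,0,0],
    [0.01,-0.2,0.033,0,0],
    [0.01,-0.23,0.036,0,0],
    [0.01,-0.25,0.038,0,0],
    [0.01,-0.26,0.04,0,0],
  ],
)

```text
time_s: 25.65
position: [551.2, 243.0, 291.5]
ee_rot: [-3.139, -0.0, 0.487]
wrist_force: [-0.6, -0.7, -6.7]
finger_gap: 0.357
finger_force: 49.8
```

```bash
python3 f.py 8 pics/w11.png; python3 - <<'E'
from tr import *
o=manip.get_obs();p=np.array(o["position"]);P=p-[0,0,30];i=manip.camera_info("wrist")
e,n,C,O=rim(i,cv2.imread("pics/w11.png"),(254,141),70,100,P,P[2]-217);print("O bias-corrected",(O-[9.5,6,0]).round(1),(O-[9.5,6,0]-P).round(1))
E
```

```text
26.05 0.3616596708682086 [-2.09000e-01 -2.37000e-01 -6.38000e+00 -7.60000e-02 -3.10000e-02
  9.00000e-03  5.51380e+02  2.42619e+02  2.91608e+02] [0.142 0.233 0.184 0.01  0.008 0.01  0.037 0.056 0.013]
O bias-corrected [551.9 246.4   7. ] [   0.5    3.9 -254.6]
```

carry_out(
  moves=[
    [0,-0.01,0.002,0,0],
    [0,-0.02,0.004,0,0],
    [0,-0.02,0.006,0,0],
    [0,-0.02,0.008,0,0],
    [0,-0.02,0.01,0,0],
    [0,-0.02,0.01,0,0],
  ],
)

```text
time_s: 26.55
position: [550.6, 244.4, 291.1]
ee_rot: [-3.139, -0.002, 0.486]
wrist_force: [0.1, -0.9, -1.3]
finger_gap: 0.359
finger_force: 50.7
```

```bash
python3 f.py 8 pics/w12.png
```

```text
26.95 0.3563775834958862 [ 2.53000e-01 -8.80000e-01 -9.60000e-01 -1.81000e-01 -2.60000e-02
  7.00000e-03  5.50652e+02  2.44418e+02  2.91118e+02] [0.162 0.162 0.369 0.013 0.014 0.007 0.004 0.006 0.007]
```

The tray is seated, with its weight on the trivet. Opening gently, then rising.

carry_out(
  moves=[
    [0,0,0,0,0.4],
    [0,0,0,0,0.45],
    [0,0,0,0,0.5],
    [0,0,0,0,0.6],
    [0,0,0,0,0.8],
    [0,0,0,0,1],
    [0,0,0,0,1],
    [0,0,0,0,1],
    [0,0,0,0,1],
    [0,0,0,0,1],
    [0,0,0,0,1],
  ],
)

```text
time_s: 27.87
position: [550.4, 244.4, 290.5]
ee_rot: [-3.139, -0.0, 0.486]
wrist_force: [0.9, -0.2, -0.5]
finger_gap: 0.997
finger_force: 0.0
```

carry_out(
  moves=[
    [0,0,-0.1,0,1],
    [0,0,-0.3,0,1],
    [0,0,-0.5,0,1],
    [0,0,-0.7,0,1],
    [0,0,-0.9,0,1],
    [0,0,-1,0,1],
    [0,0,-1,0,1],
    [0,0,-1,0,1],
  ],
)

```text
time_s: 28.53
position: [550.9, 244.3, 390.6]
ee_rot: [-3.139, -0.002, 0.486]
wrist_force: [1.0, 0.1, -0.7]
finger_gap: 1.002
finger_force: 0.0
```

```bash
python3 - <<'E'
from h import *
o=manip.get_obs();print(o["time_s"],o["position"],o["finger_gap"],o["joint_positions"][5])
w=cam("wrist")[1];s=cam("side")[1];t=cam("top")[1]
cv2.imwrite("pics/end.png",np.vstack([np.hstack([cv2.resize(w[20:300,80:380],(400,373)),cv2.resize(s[90:230,160:310],(400,373),interpolation=2)])]))
E
```

```text
28.5333 [550.91980336 244.29553639 390.64145874] 1.0016603776143616 3.0712191501279564
```

View pics/end.png

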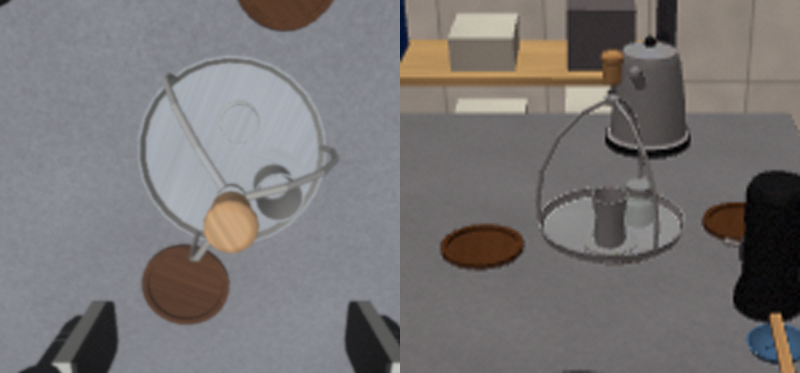

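The tray is level in the trivet, glass and jar are standing, and the gripper is clear. I'm handing it in.

```bash
python3 -c "
from plant import manip
print(manip.finish_job())"
```

```text
the job is handed in; nothing more can be done
None
```

I lifted the tray, held it still over the trivet for over 3 s, set it down gently and released it with glass and jar standing, then handed in at about 28.5 s of the 58 s limit; no verdict was returned.

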